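# Fetch the long shoehorn out of a half-opening drawer

### The job

Pull the top drawer of the wooden drawer unit out to its stop. The long shoehorn inside is longer than the gap that opens: tip its handle end up and draw it out slantwise between the drawer front and the case's top board, without levering it against the board. Finish holding it still in the gripper, every part of it at least 5 cm above the top of the unit and touching nothing else, with the top drawer left open, the short shoehorn still in it, and everything else on the bench left alone.

Things in the scene. Friction and masses are not known exactly. Their poses are not given: they have to be found in the camera images.
- unit: two-drawer unit of light wood, fixed, 380 deep (its x) x 300 wide x 160 high. Origin under the middle of the shut drawer fronts' face; x points to its back, z up; the drawers open roughly to the robot's left (+y). The case's top board is 10 thick (underside at height 150), its front edge at x = +15; The shut drawers' fronts are 15 thick, from x = 0 to 15
- top_board: the unit's fixed top board, 10 mm thick, under whose front edge the shoehorn comes out; origin at the middle of that edge's underside (height 150), axes as the unit's
- drawer (a joint): travel of the top drawer (m): 0 shut, grows along the unit's -x to a stop at 0.185, where the gap is 179 mm long. Friction 2.5 N, no spring, stays where left. Inside 336 long x 260 wide; floor at height 90, side and back walls to height 136, front's top edge at height 148. At travel q the inner face of the front is at x = 21 mm - q in the unit's frame
- lower_drawer (a joint): travel of the lower drawer, shut at 0, not needed
- drawer_handle (a point): middle of the top drawer's handle: a level steel bar, 11 mm thick, 120 mm long along the unit's y, 35 mm in front of the drawer front, at height 124; moves with the drawer. 29 mm are free between bar and front; the lower drawer's like bar is 70 mm below
- drawer_floor (a point): top drawer's floor (upper face), the middle of its front edge, against the drawer front; axes parallel to the unit's; moves with the drawer. The floor reaches 336 mm back and 130 mm to either side
- horn: long shoehorn, 290 mm, 0.08 to 0.15 kg: dark wooden handle, square bar 18 x 18, x = 0 to 175; then a steel trough blade 40 wide, 10 high, to x = 290. Lies hollow side up on the top drawer's floor, roughly along the unit's x, butt near the drawer front, left or right half. Origin under the butt end of its handle, x axis to the blade's tip, z up. Balances at about x = 150
- horn_butt (a point): end of the long shoehorn's handle (x = 0 in its frame, 9 above its underside)
- horn_tip (a point): tip of the long shoehorn's blade (x = 290 in its frame, on the sheet's underside)
- short_horn: a like shoehorn only 165 mm long (handle 70 mm), lying in the other half of the top drawer; in its frame it reaches from x = 0 (handle's butt end) to 165 (tip)
- jar: closed glass jar, 60 mm across, 50 mm high, on top of the unit's rear half; origin at the centre of its underside
- brush: wooden polishing brush, 60 x 150 x 47 mm, on top of the unit's rear half; origin at the centre of its underside
- sneaker_left: dark sneaker, 300 x 105 x 135 mm, the one farther from the drawer unit, standing on the cutting mat at the robot's left; origin at the middle of the sole's underside, x to the heel
- sneaker_right: the other sneaker of the pair, likewise on the mat, nearer the drawer unit
- squeeze_bottle: white squeeze bottle with a thin spout, 60 mm across, 200 mm high, on the table to the robot's left; origin at the centre of its underside
- paint_tin: tin with a green label, 100 mm across, 115 mm high, on the table to the robot's right; origin at the centre of its underside
- spray_can: blue can, 52 mm across, 190 mm high, on the table to the robot's right; origin at the centre of its underside

How it is judged:
On the way, in this order (a step that is already met when the one before it is completed fails the run):
1. the top drawer is pulled out to within 20 mm of its stop (value of joint drawer above 0.165 m), for 0.2 s.
2. the long shoehorn stands slantwise in the gap: handle end above the drawer front, blade tip still under the case's top board (z of horn_butt in the frame of unit above 0.15 m and x of horn_tip in the frame of unit above 0.02 m and z of horn_tip in the frame of unit below 0.15 m), for 0.1 s.
At the end, for the whole second after the job is handed in: The gripper holds the long shoehorn (over 1 N), still (under 30 mm/s), both ends over 200 mm above the table (40 mm above the unit) and touching neither the unit, its drawers nor any other thing; the top drawer is at least 140 mm open with the short shoehorn in it (contact force between horn and the fingers above 1 N and contact force between horn and unit below 0.1 N and contact force between horn and short_horn below 0.1 N and contact force between horn and jar below 0.1 N and contact force between horn and brush below 0.1 N and contact force between horn and sneaker_left below 0.1 N and contact force between horn and sneaker_right below 0.1 N and contact force between horn and squeeze_bottle below 0.1 N and contact force between horn and paint_tin below 0.1 N and contact force between horn and spray_can below 0.1 N and height (world z) of each of horn_butt, horn_tip above 0.2 m and linear speed of horn below 0.03 m/s and value of joint drawer above 0.14 m and z of short_horn in the frame of drawer_floor between -0.01 and 0.03 m and x of short_horn in the frame of drawer_floor between 0 and 0.336 m and y of short_horn in the frame of drawer_floor between -0.13 and 0.13 m); the arm keeps its last pose, push and grip.
It fails at once if the long shoehorn is levered or jammed against the case's top board (over 25 N) (contact force between horn and top_board above 25 N).
It fails at once if another thing on the bench or on the unit is moved by more than 30 mm (distance of any of jar, brush, sneaker_left, sneaker_right, squeeze_bottle, paint_tin, spray_can from where it was at the start of the episode above 0.03 m).
It fails at once if the lower drawer is pulled open by more than 30 mm (value of joint lower_drawer above 0.03 m).
It also fails if it takes over 51 s, if anything falls off the work surface, if the arm or the gripper's body presses on something with over 40 N, if the wrist force passes 120 N, or if a joint passes its speed limit or range.

### The arm

A 6-joint arm with a two-finger parallel gripper is mounted at the origin on the work surface. World frame = base frame: x ahead of the robot, y to its left, z up, the work surface at z = 0. Lengths are in m, angles in rad, forces in N, time in s.
With the tool pointing down it reaches from about 0.375 to 0.9 m from the base axis. Payload 3.1 kg.
Tool frame: the origin (TCP) lies at the very end of the fingers, on their centre line; the grasp point (between the pads) lies 19 mm behind it; z points along the fingers, y is the line along which they close (so a half turn about z gives the same grasp; the last joint's range is limited). The gripper opens to 85 mm and grips with 20 to 120 N. Pads are 22 mm wide; open, the fingers measure 114 mm over their backs; the gripper's body (76 mm by 85 mm) begins 54 mm behind the grasp point. The pads swing forward as they close: fully open they stand 13 mm farther back than shut.
Start: joints at [0.959, 0.527, 1.433, -0, 1.181, -0.178], TCP at [0.263, 0.567, 0.231] pointing down, gripper open.
Joint ranges: [-3.08, 3.08], [-0.75, 2.2], [0.22, 2.44], [-1.43, 4.57], [0, 2.65], [-2.85, 2.85]. Speed limits (rad/s): [2.79, 2.79, 3.14, 3.14, 3.14, 3.14].

### API

Orientations are given as a unit quaternion [x, y, z, w].
In Python, from rig import manip gives the robot as it stands.
- The arm moves only by the tool move_arm, never from a script. Its argument "moves" is a list of rows, each an object with "hand": the opening, from -1 (shut) to 1 (fully open); "slide": the shift along the tool's x, y, z in mm, a list of three; "yaw": the turn about the tool's z in rad. In form: [{"hand": hand, "slide": [dx, dy, dz], "yaw": yaw}, ...]. A call has 1 to 12 rows; each row is the pose to reach, as a shift and turn from the pose commanded when the call began, along the tool's axes at that moment; what a row does not reach only later rows make up. A row lasts 1/10 s, in which the tool goes at most 50 mm and 8.59 degrees, less where a joint would pass 70% of its speed; a pose out of reach is approached as far as the arm can. A call with a gripper value outside its range is refused whole. The fingers move at their own pace and stop on an object; "newtons" is the grip in N (left out, the last holds). Time passes only in rows, so rows that repeat a pose let the fingers close. It gives the time, the measured TCP pose, the force, the opening and the grip force at its end, in the units of the state.
- manip.sense(): the state, without advancing time (a new reading comes with each control period).
- manip.snapshot(name): name is "scene" or "top"; returns (picture, depth): 384x512x3 uint8, red, green, blue; 384x512 float32, m along the optical axis (not along the pixel's ray), 0 where there is no reading.
- manip.camera_model(name): a dict with "mtx" (3x3 intrinsics, pixels), "extrinsics" (4x4, takes a point from world to camera coordinates). Camera axes: x right, y up, looking along -z (the intrinsics and any distortion apply to the point x, -y, -z); pixel columns grow to the right and rows downward; lengths in m; the calibration is good to about 2 mm. A picture is of the moment at which its call begins. camera_model takes no time and is no camera call.
- manip.finish_job(): hands the job in; it is judged then, once.
The state is a dict: "t": time; "joint_pos": joint angles; "dq": joint speeds; "joint_torque": joint torques, N m; "tool_pos": TCP position; "tool_rot": TCP orientation; "wrist_force": force on the tool from outside, world axes, zero at the start; "ft_torque": the same for the moment, N m; "grip_width": finger opening in m; "grasp_force": force on a finger pad.
Only numpy, scipy, OpenCV 4.12 (cv2) and the standard library are available. Lean on these libraries where they do the work, as an engineer would, in place of code of your own. Each camera call takes 0.05 s, during which the arm holds its last target. There are 200 camera calls.

## Working session

There is one attempt and no reset: what is moved stays moved. The work goes in short steps, Python scripts to look and compute and a tool call to move; the robot and the scene stay as the last step left them, time stands still between calls to the robot, and variables do not carry over. Pictures are saved under pics/ and viewed, at most 12 in all, crops included, and the job is handed in when it is done.

Besides the shell and the picture viewer there is one more tool, called after "Call:" as name(argument=value, ...) on one line, values as JSON. move_arm: Moves the arm, as the interface text tells. Its arguments: {"type":"object","properties":{"moves":{"type":"array"},"newtons":{"type":"number"}},"required":["moves"]}

```bash
mkdir -p pics
cat > h.py <<'E'
import numpy as np,cv2
from rig import manip
from scipy.spatial.transform import Rotation as R
def snap(n,f,crop=None,s=1):
    p,d=manip.snapshot(n); np.save('pics/%s.npy'%f,d)
    q=p[...,::-1]
    if crop: a,b,c,e=crop; q=q[b:e,a:c]
    cv2.imwrite('pics/%s.png'%f,cv2.resize(q,None,fx=s,fy=s,interpolation=cv2.INTER_CUBIC)); return p,d
def ray(n,u,v):
    m=manip.camera_model(n);K=np.array(m['mtx']);E=np.array(m['extrinsics'])
    c=np.linalg.inv(K)@[u,v,1]; c=np.array([c[0],-c[1],-c[2]])
    Rt=E[:3,:3].T; return -Rt@E[:3,3],Rt@c
def atz(n,u,v,z):
    o,d=ray(n,u,v); return o+d*(z-o[2])/d[2]
def atd(n,u,v,D):
    o,d=ray(n,u,v); return o+d*D
def proj(n,P):
    m=manip.camera_model(n);K=np.array(m['mtx']);E=np.array(m['extrinsics'])
    c=E[:3,:3]@np.array(P)+E[:3,3]; c=K@[c[0],-c[1],-c[2]]; return c[:2]/c[2]
def tool():
    s=manip.sense(); return np.array(s['tool_pos']),R.from_quat(s['tool_rot']),s
E
python3 - <<'E'
from h import *
np.set_printoptions(precision=4,suppress=True)
for n in("scene","top"):
    p,d=snap(n,n+'0',s=1.5); m=manip.camera_model(n); print(m.get('mtx'),[k for k in m]); print(ray(n,256,192))
p,r,s=tool();print(p,r.as_matrix(),s)
E
```

```text
[[348.2697   0.     260.2737]
 [  0.     348.2697 191.4849]
 [  0.       0.       1.    ]] ['mtx', 'extrinsics']
(array([1.0909, 0.7305, 0.9701]), array([-0.414 , -0.5891, -0.694 ]))
[[360.1898   0.     257.6399]
 [  0.     360.1898 185.7209]
 [  0.       0.       1.    ]] ['mtx', 'extrinsics']
(array([0.4523, 0.0001, 1.4225]), array([ 0.0796,  0.0161, -0.9969]))
[0.2623 0.5666 0.2304] [[-0.9074  0.4204 -0.0011]
 [ 0.4204  0.9074 -0.0016]
 [ 0.0004 -0.002  -1.    ]] {'t': 0.1, 'joint_pos': array([ 0.9584,  0.5284,  1.4338, -0.    ,  1.1814, -0.1785]), 'dq': array([ 0.0001, -0.0019, -0.0042,  0.0021, -0.0008,  0.001 ]), 'joint_torque': array([  0.0001, -44.3299, -17.8587,  -0.0002,   0.0039,   0.    ]), 'tool_pos': array([0.2623, 0.5666, 0.2304]), 'tool_rot': array([ 0.2152,  0.9766, -0.0009, -0.0004]), 'wrist_force': array([-0.0362, -0.4724, -0.9727]), 'ft_torque': array([ 0.016, -0.03 ,  0.068]), 'grasp_force': 0.0, 'grip_width': 0.08556783023056502}
```

View pics/scene0.png

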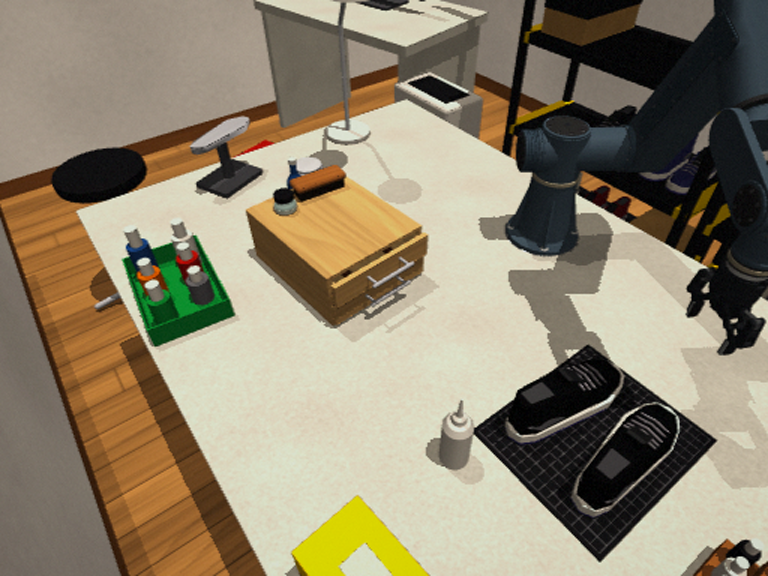

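View pics/top0.png

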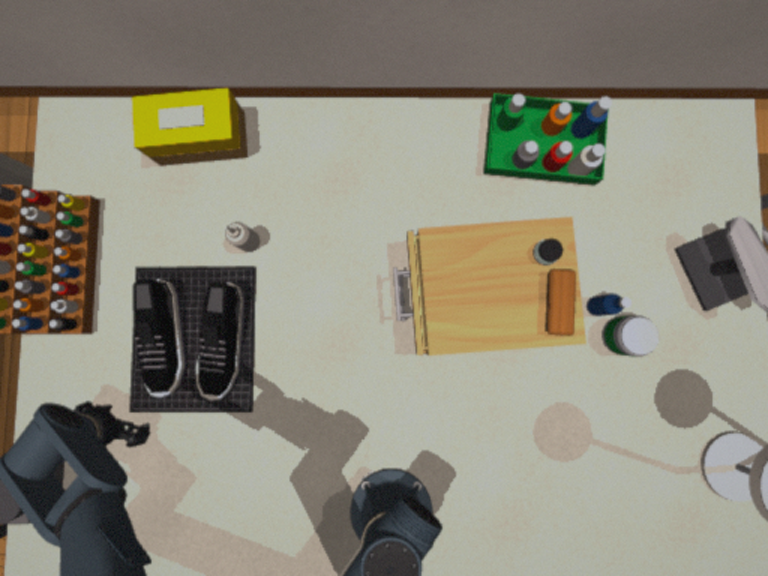

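The scene view shows the unit at (250-425,180-320) with its drawers facing +y. In the top view the unit is at (408-585,218-355), with the handle bar at about (398,293).

Run:
```python
from h import *
snap('top','top1',(250,140,400,245),5)
```

```text
(no output)
```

View pics/top1.png

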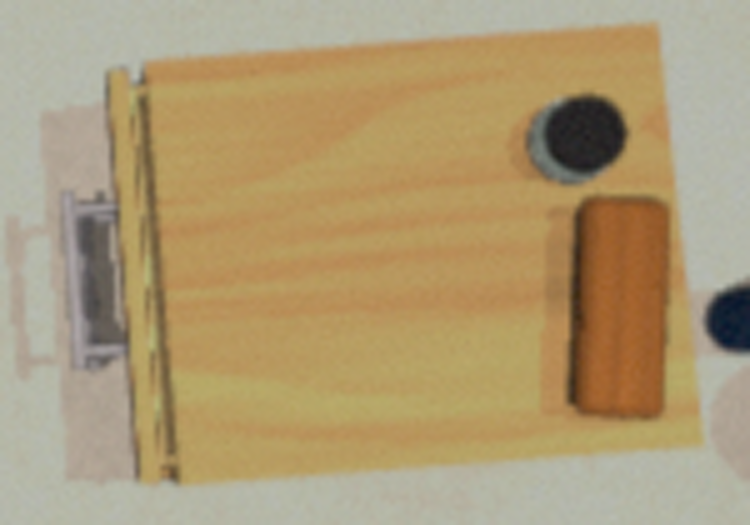

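The crop shows the board corners at (145,60), (180,485), (657,25) and (703,443), and the bar at (68,193)-(80,368) in crop pixels.

Run:
```python
from h import *
np.set_printoptions(precision=4,suppress=True)
f=lambda u,v,z:atz('top',250+(u+.5)/5-.5,140+(v+.5)/5-.5,z)
C=np.array([f(145,60,.16),f(180,485,.16),f(657,25,.16),f(703,443,.16)]);print(C)
# fit: local coords (x,y): unit x to back (-world y), y?: z up => y = z cross x
L=np.array([[15,150],[15,-150],[380,150],[380,-150]])/1e3
w=C[:,:2]
# world = t+R(L)
best=None
for sg in(1,):
    a=L-L.mean(0);b=w-w.mean(0)
    H=a.T@b;U,S,V=np.linalg.svd(H);D=np.diag([1,np.linalg.det(V.T@U.T)]);Rm=V.T@D@U.T
    t=w.mean(0)-Rm@L.mean(0);print(Rm,t,np.arctan2(Rm[1,0],Rm[0,0]),(L@Rm.T+t-w)*1e3)
h=np.array([f(68,193,.1295),f(80,368,.1295)]);print('bar',h, ((h[:,:2]-t)@Rm))
```

```text
[[ 0.6975 -0.0587  0.16  ]
 [ 0.3985 -0.0833  0.16  ]
 [ 0.7245 -0.4217  0.16  ]
 [ 0.43   -0.4458  0.16  ]]
[[ 0.0809  0.9967]
 [-0.9967  0.0809]] [ 0.5466 -0.0555] -1.4898059151104333 [[-0.1894  0.3339]
 [-0.1169  0.7182]
 [ 2.4342 -0.4204]
 [-2.1279 -0.6316]]
bar [[ 0.6057 -0.0046  0.1295]
 [ 0.4796 -0.0139  0.1295]] [[-0.046   0.063 ]
 [-0.0469 -0.0634]]
```

```bash
cat >> h.py <<'E'
np.set_printoptions(precision=4,suppress=True)
UX=np.array([.0809,-.9967,0]);UY=np.array([.9967,.0809,0]);UZ=np.array([0,0,1.]);U0=np.array([.5466,-.0555,0])
def u2w(x,y,z): return U0+x*UX+y*UY+z*UZ
def w2u(P): d=np.array(P)-U0; return np.array([d@UX,d@UY,d[2]])
def st():
    p,r,s=tool(); print('t',s['t'],'tcp unit',w2u(p)*1e3,'F',s['wrist_force'],'w',s['grip_width'],'g',s['grasp_force'],'q',s['joint_pos'])
    yt=r.as_matrix()[:,1]; print('tool y in unit deg',np.degrees(np.arctan2(yt@UY,yt@UX)))
def slide(x,y,z):
    p,r,s=tool(); print('slide mm',r.inv().apply(u2w(x,y,z)-p)*1e3)
E
python3 - <<'E'
from h import *
f=lambda u,v,z:w2u(atz('top',250+(u+.5)/5-.5,140+(v+.5)/5-.5,z))
for a in [(107,70,.148),(137,480,.148),(129,70,.148),(160,480,.148)]: print(f(*a)*1e3)
st(); slide(-.039,0,.205); print(w2u(atz('top',158,156,.2)))
E
```

```text
[-11.6094 147.2979 148.    ]
[ -13.2603 -144.7982  148.    ]
[  4.111  146.0979 148.    ]
[   2.8121 -145.9842  148.    ]
t 0.15 tcp unit [-643.1024 -232.966   230.5309] F [-0.4347 -0.9682 -0.146 ] w 0.08540060420876545 g 0.0 q [ 0.9585  0.5283  1.4336 -0.      1.1814 -0.1785]
tool y in unit deg 150.5045513701319
slide mm [-500.2245 -411.0729   26.0748]
[-0.4028  0.1589  0.2   ]
```

Call:
move_arm(moves=[{"hand": -0.39,"slide": [-499,-408,26],"yaw": -0.515},{"hand": -0.39,"slide": [-499,-408,26],"yaw": -0.515},{"hand": -0.39,"slide": [-499,-408,26],"yaw": -0.515},{"hand": -0.39,"slide": [-499,-408,26],"yaw": -0.515},{"hand": -0.39,"slide": [-499,-408,26],"yaw": -0.515},{"hand": -0.39,"slide": [-499,-408,26],"yaw": -0.515},{"hand": -0.39,"slide": [-499,-408,26],"yaw": -0.515},{"hand": -0.39,"slide": [-499,-408,26],"yaw": -0.515},{"hand": -0.39,"slide": [-499,-408,26],"yaw": -0.515},{"hand": -0.39,"slide": [-499,-408,26],"yaw": -0.515},{"hand": -0.39,"slide": [-499,-408,26],"yaw": -0.515},{"hand": -0.39,"slide": [-499,-408,26],"yaw": -0.515}], newtons=25)

```text
t: 1.35
tool_pos: [0.5218, 0.0319, 0.2072]
tool_rot: [-0.04, 0.999, 0.0, -0.0]
wrist_force: [0.2, 0.5, -0.2]
grip_width: 0.0265
grasp_force: 0.0
```

Run:
```python
from h import *
st(); slide(-.042,0,.205)
```

```text
t 1.35 tcp unit [-89.0854 -17.6763 207.2383] F [ 0.221   0.4784 -0.1983] w 0.026466284268631665 g 0.0 q [-0.1531  0.4232  1.7137  0.0002  1.0049 -1.8048]
tool y in unit deg 179.99009611645945
slide mm [-17.6852 -47.0858   2.2238]
```

Call:
move_arm(moves=[{"hand": -0.39,"slide": [-18,-47,20],"yaw": 0},{"hand": -0.39,"slide": [-18,-47,35],"yaw": 0},{"hand": -0.39,"slide": [-18,-47,45],"yaw": 0},{"hand": -0.39,"slide": [-18,-47,45],"yaw": 0}])

```text
t: 1.75
tool_pos: [0.5412, -0.0109, 0.1607]
tool_rot: [-0.04, 0.999, 0.001, -0.002]
wrist_force: [-0.1, 0.4, 0.4]
grip_width: 0.026
grasp_force: 0.0
```

Run:
```python
from h import *
snap('scene','scene1',(195,120,315,220),6)
st()
```

```text
t 1.8 tcp unit [-45.1758  -1.1429 161.66  ] F [-0.6599  0.1627  0.7558] w 0.02618054738654268 g 0.0 q [-0.2259  0.5133  1.7082  0.0003  0.9231 -1.8788]
tool y in unit deg -179.9444820966871
```

View pics/scene1.png

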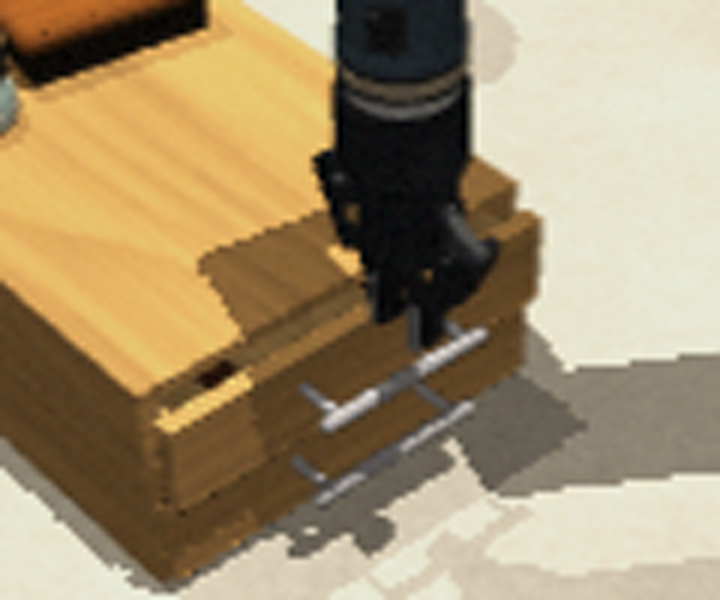

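The scene crop shows the top drawer slightly ajar and the fingers above the bar, which runs from (328,422) to (480,335) in crop pixels. I'll measure the bar before going down.

Run:
```python
from h import *
g=lambda u,v,z:w2u(atz('scene',195+(u+.5)/6-.5,120+(v+.5)/6-.5,z))
print(g(328,422,.124)*1e3,g(480,335,.124)*1e3)
print(g(322,497,.054)*1e3,g(470,407,.054)*1e3)
print('front top corners',g(165,430,.148)*1e3,g(540,220,.148)*1e3)
st()
```

```text
[-40.4667  55.7126 124.    ] [-43.5508 -63.3818 124.    ]
[-31.2469  55.7651  54.    ] [-32.7684 -66.3873  54.    ]
front top corners [ -3.3056 144.5819 148.    ] [  -7.9617 -147.94    148.    ]
t 1.8 tcp unit [-45.1758  -1.1429 161.66  ] F [-0.6599  0.1627  0.7558] w 0.02618054738654268 g 0.0 q [-0.2259  0.5133  1.7082  0.0003  0.9231 -1.8788]
tool y in unit deg -179.9444820966871
```

Call:
move_arm(moves=[{"hand": -0.39,"slide": [0,0,15],"yaw": 0},{"hand": -0.39,"slide": [0,0,30],"yaw": 0},{"hand": -0.39,"slide": [0,0,45],"yaw": 0},{"hand": -0.39,"slide": [0,0,56],"yaw": 0},{"hand": -0.39,"slide": [0,0,56],"yaw": 0},{"hand": -0.39,"slide": [0,0,56],"yaw": 0}])

```text
t: 2.4
tool_pos: [0.5432, -0.0109, 0.1069]
tool_rot: [-0.041, 0.999, -0.0, 0.0]
wrist_force: [0.0, -0.3, 0.9]
grip_width: 0.0259
grasp_force: 0.0
```

Run:
```python
from h import *
st()
```

```text
t 2.4 tcp unit [-44.6976   0.2628 106.9435] F [ 0.0263 -0.2732  0.9361] w 0.02590016893701422 g 0.0 q [-0.2258  0.6002  1.7466 -0.      0.7943 -1.8789]
tool y in unit deg -179.9265772180276
```

Call:
move_arm(moves=[{"hand": -1,"slide": [0,0,0],"yaw": 0},{"hand": -1,"slide": [0,0,0],"yaw": 0},{"hand": -1,"slide": [0,0,0],"yaw": 0},{"hand": -1,"slide": [0,0,0],"yaw": 0}])

```text
t: 2.8
tool_pos: [0.5434, -0.0113, 0.1072]
tool_rot: [-0.04, 0.999, 0.0, 0.001]
wrist_force: [-0.2, 2.6, 5.7]
grip_width: 0.0102
grasp_force: 24.7
```

Call:
move_arm(moves=[{"hand": -1,"slide": [0,10,0],"yaw": 0},{"hand": -1,"slide": [0,25,0],"yaw": 0},{"hand": -1,"slide": [0,45,0],"yaw": 0},{"hand": -1,"slide": [0,65,0],"yaw": 0},{"hand": -1,"slide": [0,85,0],"yaw": 0},{"hand": -1,"slide": [0,105,0],"yaw": 0},{"hand": -1,"slide": [0,125,0],"yaw": 0},{"hand": -1,"slide": [0,145,0],"yaw": 0},{"hand": -1,"slide": [0,158,0],"yaw": 0},{"hand": -1,"slide": [0,168,0],"yaw": 0},{"hand": -1,"slide": [0,172,0],"yaw": 0},{"hand": -1,"slide": [0,172,0],"yaw": 0}], newtons=50)

```text
t: 4.0
tool_pos: [0.5293, 0.1604, 0.1073]
tool_rot: [-0.041, 0.999, 0.0, 0.0]
wrist_force: [-1.3, 1.8, 6.5]
grip_width: 0.0089
grasp_force: 49.1
```

Run:
```python
from h import *
st()
```

```text
t 4.0 tcp unit [-216.6005    0.2055  107.2624] F [-1.3326  1.8488  6.4841] w 0.008903631853421426 g 49.115758538246155 q [ 0.0922  0.6088  1.7221 -0.      0.8097 -1.5605]
tool y in unit deg -179.94829343451718
```

Call:
move_arm(moves=[{"hand": -1,"slide": [0,3,0],"yaw": 0},{"hand": -1,"slide": [0,5,0],"yaw": 0},{"hand": -1,"slide": [0,7,0],"yaw": 0},{"hand": -1,"slide": [0,7,0],"yaw": 0}])

```text
t: 4.4
tool_pos: [0.5291, 0.1623, 0.1072]
tool_rot: [-0.042, 0.999, -0.004, -0.0]
wrist_force: [-0.6, -14.0, 6.8]
grip_width: 0.0092
grasp_force: 49.5
```

Run:
```python
from h import *
st()
```

```text
t 4.4 tcp unit [-218.5165    0.1673  107.2413] F [ -0.6471 -14.0146   6.7694] w 0.00915968123630528 g 49.465100169181824 q [ 0.1002  0.6101  1.7189 -0.0112  0.8132 -1.5475]
tool y in unit deg -179.79387433084415
```

Call:
move_arm(moves=[{"hand": -1,"slide": [0,-5,0],"yaw": 0},{"hand": -0.39,"slide": [0,-5,0],"yaw": 0},{"hand": -0.39,"slide": [0,-5,0],"yaw": 0},{"hand": -0.39,"slide": [0,-5,0],"yaw": 0},{"hand": -0.39,"slide": [0,-5,-30],"yaw": 0},{"hand": -0.39,"slide": [0,-5,-70],"yaw": 0},{"hand": -0.39,"slide": [0,30,-110],"yaw": 0},{"hand": -0.39,"slide": [0,80,-140],"yaw": 0.15},{"hand": -0.39,"slide": [0,130,-140],"yaw": 0.3},{"hand": -0.39,"slide": [0,160,-140],"yaw": 0.45},{"hand": -0.2,"slide": [0,160,-140],"yaw": 0.6},{"hand": -0.2,"slide": [0,160,-140],"yaw": 0.7}], newtons=25)

```text
t: 5.6
tool_pos: [0.5147, 0.3284, 0.2461]
tool_rot: [0.305, 0.952, -0.0, -0.0]
wrist_force: [-0.1, 0.3, 0.3]
grip_width: 0.0343
grasp_force: 0.0
```

Run:
```python
from h import *
st()
snap('top','top2',(195,140,335,245),5.7)
```

```text
t 5.6 tcp unit [-385.2062   -0.7749  246.0636] F [-0.0969  0.3397  0.2705] w 0.03434247669729267 g 0.0 q [ 0.3852  0.492   1.4539 -0.0003  1.1959 -0.5651]
tool y in unit deg 139.81761906781367
```

View pics/top2.png

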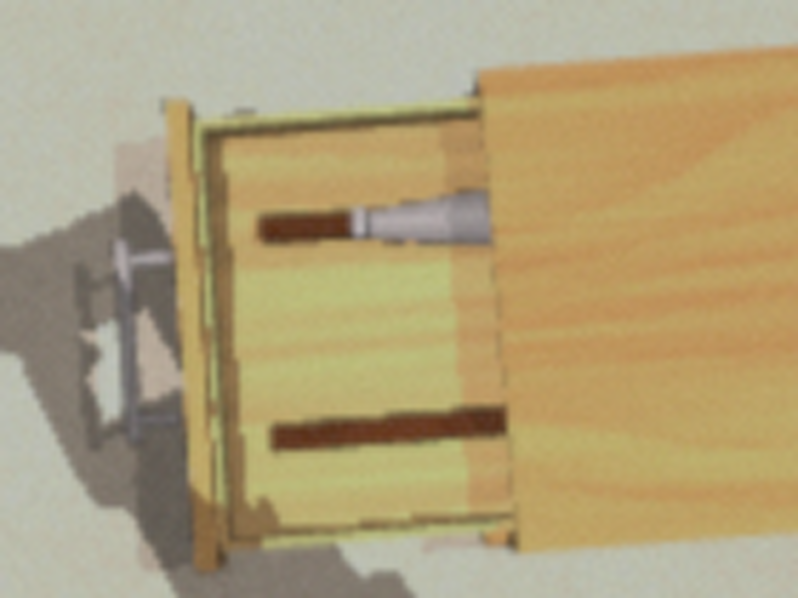

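The drawer is open. The long horn is the lower bar, with its butt at (272,437) and its centre line running to (507,421). The short horn is above it, with its butt at (260,228).

Run:
```python
from h import *
f=lambda u,v,z:w2u(atz('top',195+(u+.5)/5.7-.5,140+(v+.5)/5.7-.5,z))*1e3
b=f(272,437,.108);e=f(506,420.5,.108);print(b,e,np.degrees(np.arctan2(*(e-b)[[1,0]])))
print('short',f(260,228,.108),'front in',f(208,130,.148),f(230,540,.148))
```

```text
[-131.9899  -67.6887  108.    ] [ 17.7097 -68.3037 108.    ] -0.2354037630967817
short [-130.3215   66.8348  108.    ] front in [-156.5719  126.352   148.    ] [-160.1302 -129.5087  148.    ]
```

Run:
```python
from h import *
slide(-.114,-.068,.18)
```

```text
slide mm [-124.0436 -249.5719   66.0794]
```

Call:
move_arm(moves=[{"hand": 0.1,"slide": [-20,-40,0],"yaw": 0.14},{"hand": 0.1,"slide": [-40,-80,0],"yaw": 0.28},{"hand": 0.1,"slide": [-60,-120,0],"yaw": 0.42},{"hand": 0.1,"slide": [-80,-160,0],"yaw": 0.56},{"hand": 0.1,"slide": [-100,-200,10],"yaw": 0.7},{"hand": 0.1,"slide": [-120,-240,30],"yaw": 0.869},{"hand": 0.1,"slide": [-124,-249,50],"yaw": 0.869},{"hand": 0.1,"slide": [-124,-249,66],"yaw": 0.869},{"hand": 0.1,"slide": [-124,-249,66],"yaw": 0.869},{"hand": 0.1,"slide": [-124,-249,66],"yaw": 0.869}], newtons=20)

```text
t: 6.65
tool_pos: [0.4722, 0.0516, 0.1804]
tool_rot: [0.677, 0.736, -0.0, -0.0]
wrist_force: [-0.5, 0.3, 0.2]
grip_width: 0.047
grasp_force: 0.0
```

Run:
```python
from h import *
st();slide(-.114,-.068,.094)
```

```text
t 6.65 tcp unit [-112.7946  -65.4922  180.4135] F [-0.5228  0.3325  0.2294] w 0.04702517641787405 g 0.0 q [-0.127   0.4063  1.854  -0.      0.8818 -0.211 ]
tool y in unit deg 90.17581537696697
slide mm [ 1.1986 -2.456  86.4149]
```

Call:
move_arm(moves=[{"hand": 0.1,"slide": [0,-1,25],"yaw": 0},{"hand": 0.1,"slide": [0,-1,50],"yaw": 0},{"hand": 0.1,"slide": [0,-1,70],"yaw": 0},{"hand": 0.1,"slide": [0,-1,80],"yaw": 0},{"hand": 0.1,"slide": [0,-1,86],"yaw": 0},{"hand": 0.1,"slide": [0,-1,86],"yaw": 0},{"hand": 0.1,"slide": [0,-1,86],"yaw": 0}])

```text
t: 7.35
tool_pos: [0.4719, 0.0516, 0.0951]
tool_rot: [0.677, 0.736, 0.0, 0.001]
wrist_force: [-0.0, -0.1, -0.4]
grip_width: 0.047
grasp_force: 0.0
```

Run:
```python
from h import *
st()
```

```text
t 7.35 tcp unit [-112.7832  -65.8173   95.1199] F [-0.0157 -0.0775 -0.4313] w 0.0470330574904386 g 0.0 q [-0.1271  0.5613  1.9255 -0.      0.6532 -0.2106]
tool y in unit deg 90.14324411923471
```

Call:
move_arm(moves=[{"hand": -1,"slide": [0,0,0],"yaw": 0},{"hand": -1,"slide": [0,0,0],"yaw": 0},{"hand": -1,"slide": [0,0,0],"yaw": 0},{"hand": -1,"slide": [0,0,0],"yaw": 0},{"hand": -1,"slide": [0,0,0],"yaw": 0}], newtons=20)

```text
t: 7.85
tool_pos: [0.4716, 0.0515, 0.0952]
tool_rot: [0.677, 0.736, 0.0, 0.001]
wrist_force: [-0.9, 0.3, 6.4]
grip_width: 0.0175
grasp_force: 19.7
```

Run:
```python
from h import *
st()
```

```text
t 7.85 tcp unit [-112.7137  -66.1269   95.157 ] F [-0.9367  0.2876  6.4361] w 0.017450319300370873 g 19.68406766653061 q [-0.1274  0.561   1.926   0.0001  0.6532 -0.2105]
tool y in unit deg 90.11491637109563
```

Call:
move_arm(moves=[{"hand": -1,"slide": [0,0,-4],"yaw": 0},{"hand": -1,"slide": [0,0,-8],"yaw": 0},{"hand": -1,"slide": [0,0,-12],"yaw": 0},{"hand": -1,"slide": [0,0,-16],"yaw": 0},{"hand": -1,"slide": [0,0,-20],"yaw": 0},{"hand": -1,"slide": [0,0,-25],"yaw": 0},{"hand": -1,"slide": [0,0,-25],"yaw": 0}])

```text
t: 8.55
tool_pos: [0.4716, 0.0515, 0.1201]
tool_rot: [0.677, 0.736, 0.0, 0.001]
wrist_force: [0.9, 0.2, -0.9]
grip_width: 0.0176
grasp_force: 19.7
```

Run:
```python
from h import *
st();print(tool()[2]['ft_torque'])
snap('scene','scene2',(195,110,345,222),5.3)
```

```text
t 8.55 tcp unit [-112.7144  -66.0628  120.0843] F [ 0.8843  0.2177 -0.8695] w 0.01757916854143529 g 19.7381329536438 q [-0.1274  0.5128  1.9092 -0.      0.7181 -0.2104]
tool y in unit deg 90.11851854737225
[0.0978 0.035  0.023 ]
```

View pics/scene2.png

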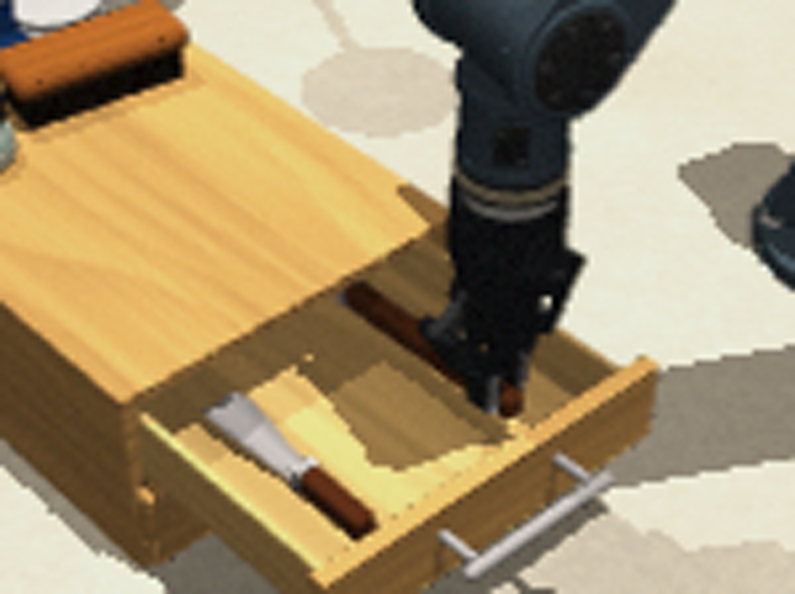

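The crop shows the horn gripped near its butt at (512,395) and the start of its blade at (345,292). I'll intersect those rays with the horn's vertical plane to get the tilt.

```bash
cat >> h.py <<'E'
def aty(n,u,v,y):
    o,d=ray(n,u,v); o2=o-U0; k=(y-o2@UY)/(d@UY); return w2u(o+k*d)*1e3
E
python3 - <<'E'
from h import *
f=lambda u,v,y:aty('scene',195+(u+.5)/5.3-.5,110+(v+.5)/5.3-.5,y)
# top centreline pts
for a in [(516,378),(512,398),(437,345),(370,290),(350,290),(347,297)]: print(f(*a,-.067))
E
```

```text
[-127.9697  -67.      151.3221]
[-125.647   -67.      131.7507]
[-52.6757 -67.     131.3564]
[ 16.6242 -67.     138.0146]
[ 38.2499 -67.     124.815 ]
[ 41.6657 -67.     116.1956]
```

Call:
move_arm(moves=[{"hand": -1,"slide": [0,0,-3],"yaw": 0},{"hand": -1,"slide": [0,0,-6],"yaw": 0},{"hand": -1,"slide": [0,0,-9],"yaw": 0},{"hand": -1,"slide": [0,0,-12],"yaw": 0},{"hand": -1,"slide": [0,0,-15],"yaw": 0},{"hand": -1,"slide": [0,0,-18],"yaw": 0},{"hand": -1,"slide": [0,0,-21],"yaw": 0},{"hand": -1,"slide": [0,0,-24],"yaw": 0}])

```text
t: 9.4
tool_pos: [0.4709, 0.0516, 0.1436]
tool_rot: [0.677, 0.736, -0.0, -0.0]
wrist_force: [0.2, -0.5, -1.8]
grip_width: 0.0175
grasp_force: 19.6
```

Run:
```python
from h import *
st();print(tool()[2]['ft_torque'])
snap('scene','scene3',(230,130,310,190),9)
```

```text
t 9.4 tcp unit [-112.8327  -66.795   143.5529] F [ 0.1633 -0.5362 -1.8362] w 0.017528922351278356 g 19.61511880159378 q [-0.1275  0.4691  1.8911 -0.      0.782  -0.2104]
tool y in unit deg 90.11017511972479
[ 0.2003 -0.0197 -0.0125]
```

View pics/scene3.png

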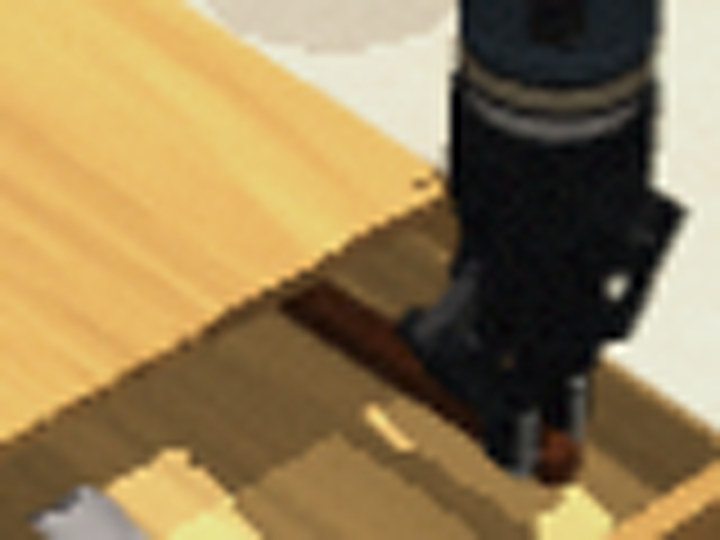

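The horn handle is visible from (300,295) to the butt at (560,458). I'll work out its slope from its lower near edge, (283,308) to (430,405).

Run:
```python
from h import *
f=lambda u,v,y:aty('scene',230+(u+.5)/9-.5,130+(v+.5)/9-.5,y)
for a in [(283,308),(330,340),(380,373),(430,405),(480,440),(545,482)]: print(f(*a,-.058))
print('butt',f(560,458,-.067),'top edge far',f(325,280,-.076),f(410,330,-.076))
```

```text
[ 25.7044 -58.     140.0101]
[ -3.5409 -58.     140.8425]
[-33.8397 -58.     142.2546]
[-63.3078 -58.     144.1478]
[-92.0553 -58.     144.4542]
[-128.2325  -58.      146.6031]
butt [-126.9926  -67.      152.8828] top edge far [ 19.5628 -76.     148.8849] [-32.0751 -76.     153.768 ]
```

Call:
move_arm(moves=[{"hand": -1,"slide": [0,0,-2],"yaw": 0},{"hand": -1,"slide": [0,0,-4],"yaw": 0},{"hand": -1,"slide": [0,0,-6],"yaw": 0},{"hand": -1,"slide": [0,0,-8],"yaw": 0}])

```text
t: 9.85
tool_pos: [0.4711, 0.0515, 0.1515]
tool_rot: [0.677, 0.736, -0.0, -0.0]
wrist_force: [0.0, -0.6, -1.4]
grip_width: 0.0174
grasp_force: 19.6
```

Run:
```python
from h import *
st();print(tool()[2]['ft_torque'])
```

```text
t 9.85 tcp unit [-112.7576  -66.5641  151.5138] F [ 0.0497 -0.6417 -1.4056] w 0.01742904569136415 g 19.57188069820404 q [-0.1275  0.4549  1.884  -0.0001  0.8029 -0.2104]
tool y in unit deg 90.1143281375044
[ 0.1829  0.0491 -0.0237]
```

Call:
move_arm(moves=[{"hand": -1,"slide": [0,0,-2],"yaw": 0},{"hand": -1,"slide": [0,0,-4],"yaw": 0},{"hand": -1,"slide": [0,0,-6],"yaw": 0}])

```text
t: 10.15
tool_pos: [0.4712, 0.0515, 0.1576]
tool_rot: [0.677, 0.736, 0.0, 0.0]
wrist_force: [0.1, -0.7, -2.8]
grip_width: 0.0175
grasp_force: 19.6
```

Run:
```python
from h import *
st();print(tool()[2]['ft_torque'])
```

```text
t 10.15 tcp unit [-112.7736  -66.4988  157.5969] F [ 0.0742 -0.6929 -2.8384] w 0.017465152967171618 g 19.558083415031433 q [-0.1274  0.4441  1.8786 -0.      0.8188 -0.2104]
tool y in unit deg 90.1153927338821
[0.1918 0.044  0.014 ]
```

Call:
move_arm(moves=[{"hand": -1,"slide": [0,0,-2],"yaw": 0},{"hand": -1,"slide": [0,0,-4],"yaw": 0},{"hand": -1,"slide": [0,0,-6],"yaw": 0},{"hand": -1,"slide": [0,0,-8],"yaw": 0},{"hand": -1,"slide": [0,0,-10],"yaw": 0},{"hand": -1,"slide": [0,0,-12],"yaw": 0}])

```text
t: 10.75
tool_pos: [0.4711, 0.0516, 0.1696]
tool_rot: [0.677, 0.736, 0.0, -0.0]
wrist_force: [-0.3, -0.7, -1.7]
grip_width: 0.0176
grasp_force: 19.6
```

Run:
```python
from h import *
st();print(tool()[2]['ft_torque'])
snap('scene','scene4',(230,120,310,180),9)
```

```text
t 10.75 tcp unit [-112.8159  -66.5628  169.5593] F [-0.3461 -0.6753 -1.6862] w 0.017637931555844946 g 19.564505517482758 q [-0.1274  0.4233  1.8675  0.0001  0.8509 -0.2104]
tool y in unit deg 90.11277257971683
[ 0.1775  0.0212 -0.0235]
```

View pics/scene4.png

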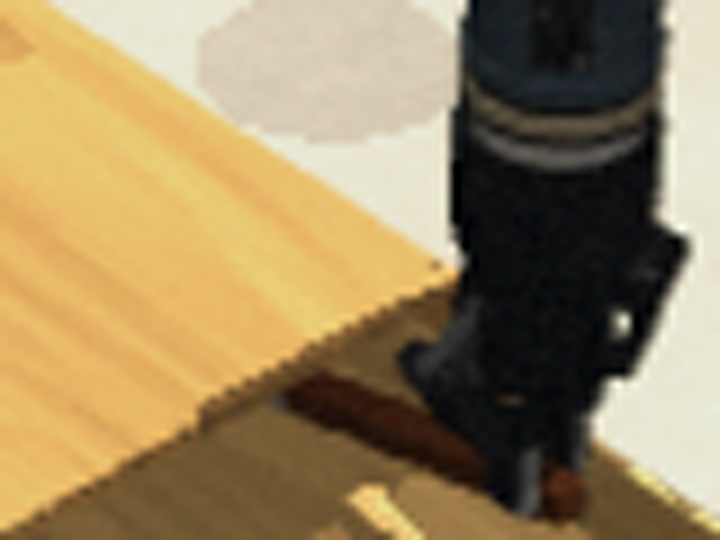

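The horn is now clearly tipped. Its butt is at (567,498), the handle's lower edge runs (300,415)-(480,483), and the blade start shows at (283,403).

Run:
```python
from h import *
f=lambda u,v,y:aty('scene',230+(u+.5)/9-.5,120+(v+.5)/9-.5,y)
for a in [(300,415),(345,435),(400,455),(480,485),(550,522)]: print(f(*a,-.058))
print('butt',f(567,498,-.067))
```

```text
[ 15.0645 -58.     137.3851]
[-12.7009 -58.     143.8738]
[-45.4617 -58.     153.8459]
[-90.9343 -58.     167.2262]
[-129.1126  -58.      173.1203]
butt [-128.7917  -67.      179.817 ]
```

Call:
move_arm(moves=[{"hand": -1,"slide": [5,0,-1],"yaw": 0},{"hand": -1,"slide": [14,0,-3],"yaw": 0},{"hand": -1,"slide": [24,0,-5],"yaw": 0},{"hand": -1,"slide": [34,0,-7],"yaw": 0},{"hand": -1,"slide": [44,0,-9],"yaw": 0},{"hand": -1,"slide": [54,0,-11],"yaw": 0},{"hand": -1,"slide": [64,0,-13],"yaw": 0},{"hand": -1,"slide": [72,0,-14],"yaw": 0},{"hand": -1,"slide": [75,0,-15],"yaw": 0},{"hand": -1,"slide": [75,0,-15],"yaw": 0}], newtons=30)

```text
t: 11.8
tool_pos: [0.465, 0.1267, 0.1845]
tool_rot: [0.677, 0.736, 0.0, 0.0]
wrist_force: [0.2, 0.0, -0.7]
grip_width: 0.0175
grasp_force: 35.4
```

Run:
```python
from h import *
st();print(tool()[2]['ft_torque'])
snap('scene','scene5',(215,110,335,200),6.6)
```

```text
t 11.8 tcp unit [-188.2207  -66.6318  184.5097] F [ 0.2022  0.0275 -0.7014] w 0.0174882533140253 g 35.396904945373535 q [ 0.0337  0.4074  1.8342 -0.0001  0.8998 -0.0501]
tool y in unit deg 90.16651540881955
[0.1203 0.0047 0.0376]
```

View pics/scene5.png

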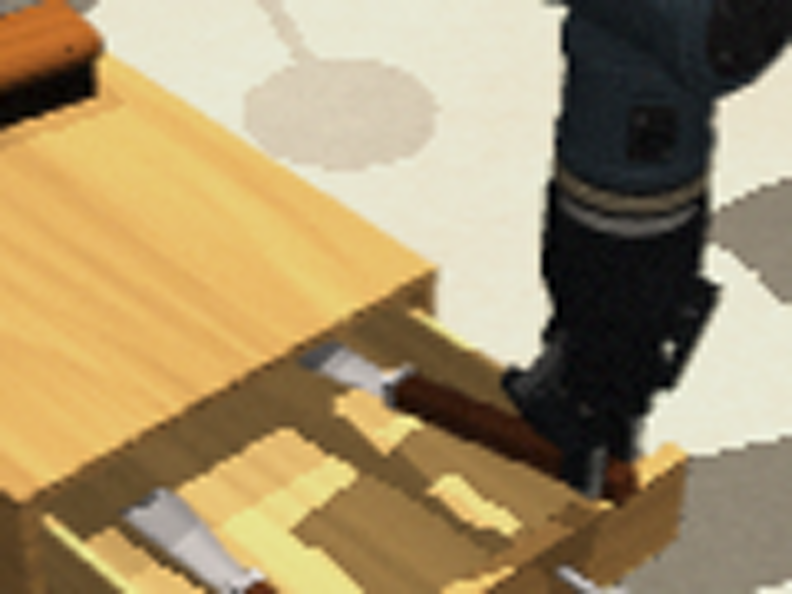

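The horn slants freely over the drawer front, with its blade start at (395,385) and the butt at (622,482) above the front edge. I'll keep drawing it out.

Call:
move_arm(moves=[{"hand": -1,"slide": [8,0,-2],"yaw": 0},{"hand": -1,"slide": [18,0,-4],"yaw": 0},{"hand": -1,"slide": [28,0,-6],"yaw": 0},{"hand": -1,"slide": [38,0,-8],"yaw": 0},{"hand": -1,"slide": [48,0,-10],"yaw": 0},{"hand": -1,"slide": [58,0,-12],"yaw": 0},{"hand": -1,"slide": [68,0,-14],"yaw": 0},{"hand": -1,"slide": [78,0,-16],"yaw": 0},{"hand": -1,"slide": [88,0,-18],"yaw": 0},{"hand": -1,"slide": [96,0,-20],"yaw": 0},{"hand": -1,"slide": [100,0,-22],"yaw": 0},{"hand": -1,"slide": [100,0,-22],"yaw": 0}], newtons=40)

```text
t: 13.05
tool_pos: [0.4568, 0.2265, 0.2067]
tool_rot: [0.677, 0.736, 0.0, 0.0]
wrist_force: [0.2, -0.7, -1.3]
grip_width: 0.0169
grasp_force: 41.0
```

Run:
```python
from h import *
st()
snap('scene','scene6',(205,110,335,207),6)
```

```text
t 13.05 tcp unit [-288.3259  -66.7079  206.6905] F [ 0.1639 -0.7085 -1.2748] w 0.01686257094569824 g 41.04555308818817 q [ 0.2409  0.4074  1.7456 -0.      0.9879  0.157 ]
tool y in unit deg 90.16413191348965
```

View pics/scene6.png

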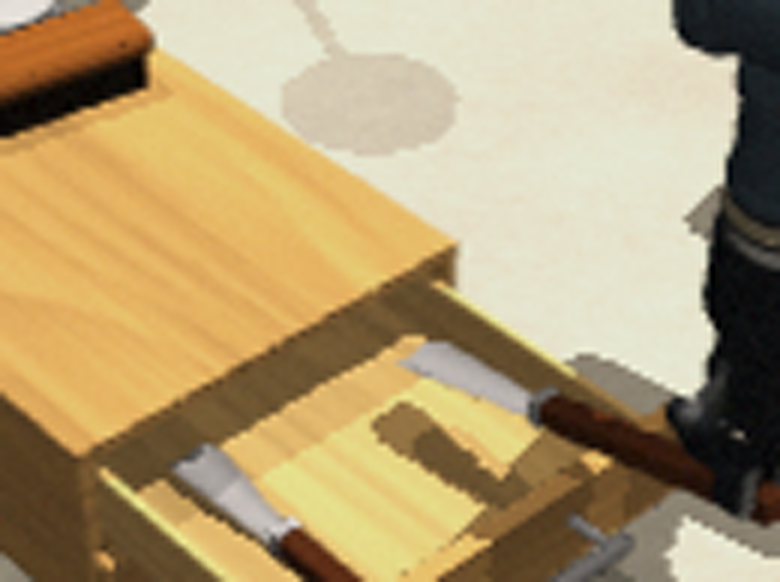

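The tip at (415,350) is clear of the board edge, so I can lift straight up.

Call:
move_arm(moves=[{"hand": -1,"slide": [3,0,-8],"yaw": 0},{"hand": -1,"slide": [5,0,-22],"yaw": 0},{"hand": -1,"slide": [5,0,-40],"yaw": 0},{"hand": -1,"slide": [5,0,-60],"yaw": 0},{"hand": -1,"slide": [5,0,-80],"yaw": 0},{"hand": -1,"slide": [5,0,-100],"yaw": 0},{"hand": -1,"slide": [5,0,-120],"yaw": 0},{"hand": -1,"slide": [5,0,-140],"yaw": 0},{"hand": -1,"slide": [5,0,-155],"yaw": 0},{"hand": -1,"slide": [5,0,-165],"yaw": 0},{"hand": -1,"slide": [5,0,-170],"yaw": 0},{"hand": -1,"slide": [5,0,-170],"yaw": 0}], newtons=60)

```text
t: 14.3
tool_pos: [0.4564, 0.2308, 0.3769]
tool_rot: [0.677, 0.736, 0.0, 0.0]
wrist_force: [-0.5, -0.3, -1.0]
grip_width: 0.0162
grasp_force: 64.3
```

Call:
move_arm(moves=[{"hand": -1,"slide": [0,0,0],"yaw": 0},{"hand": -1,"slide": [0,0,0],"yaw": 0},{"hand": -1,"slide": [0,0,0],"yaw": 0},{"hand": -1,"slide": [0,0,0],"yaw": 0},{"hand": -1,"slide": [0,0,0],"yaw": 0}])

```text
t: 14.8
tool_pos: [0.4562, 0.2309, 0.3761]
tool_rot: [0.677, 0.736, -0.0, -0.0]
wrist_force: [-0.5, 0.2, -0.6]
grip_width: 0.0163
grasp_force: 64.3
```

Run:
```python
from h import *
st()
snap('scene','scene7',None,1.5)
```

```text
t 14.8 tcp unit [-292.7699  -66.9702  376.1373] F [-0.5234  0.1882 -0.6322] w 0.016317025343560464 g 64.34198498725891 q [ 0.2497  0.2239  1.5059 -0.      1.4124  0.1668]
tool y in unit deg 90.11387360948176
```

View pics/scene7.png

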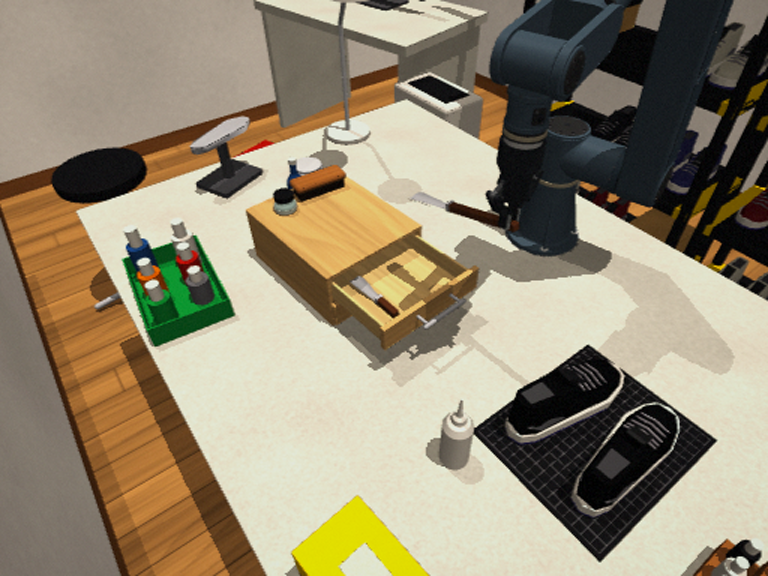

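The picture shows the horn held in the air, tip at (412,196) and butt at (518,228). The drawer is open with the short horn in it, and everything else looks undisturbed. I'll check the tip height and hand in.

Run:
```python
from h import *
t=aty('scene',412/1.5,196/1.5,-.067);print(t)
if t[2]>240: print(manip.finish_job())
```

```text
[-35.152  -67.     313.7698]
the job is handed in; nothing more can be done
None
```

The job is handed in: the long shoehorn is held still, its tip measured at about 31 cm above the table (15 cm above the unit), with the top drawer at its stop, the short shoehorn still in it, and nothing else visibly moved; the horn touched the top board lightly while tipping (about 1–2 N estimated), and no verdict came back.

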